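# Push the air tube home in the push-fit connector

## Robot

A 6-joint arm with a two-finger parallel gripper is mounted at the origin on the work surface. World frame = base frame: x ahead of the robot, y to its left, z up, the work surface at z = 0. Lengths are in m, angles in rad, forces in N, time in s.
With the tool pointing down it reaches from about 0.375 to 0.9 m from the base axis. Payload 3.1 kg.
Tool frame: the origin (TCP) lies on the centre line of the jaws, within the pads' length; the fingertips stand 19 mm ahead of it and the grasp point (between the pads) is the TCP; z points along the fingers, y is the direction in which the jaws open and shut (so a half turn about z gives the same grasp; the last joint's range is limited). The gripper opens to 85 mm and grips with 20 to 120 N. Pads are 22 mm wide; open, the fingers measure 114 mm over their backs; the gripper's body (76 mm by 85 mm) begins 54 mm behind the grasp point. The pads swing forward as they close: fully open they stand 13 mm farther back than shut.
Start: joints at [1.012, 0.527, 1.433, -0, 1.181, -0.178], TCP at [0.232, 0.58, 0.25] pointing down, gripper open.
Joint ranges: [-3.08, 3.08], [-0.75, 2.2], [0.22, 2.44], [-1.43, 4.57], [0, 2.65], [-2.85, 2.85]. Speed limits (rad/s): [2.79, 2.79, 3.14, 3.14, 3.14, 3.14].

## Interface

Orientations are given as a unit quaternion [x, y, z, w].
In Python, from station import manip, imaging, workorder gives the robot as it stands.
- The arm moves only by the shell command python3 -m creep 'ROWS' [FORCE]. ROWS is a JSON object of lists of equal length, an entry for each row: "claw": the finger opening in cm, from 0 to 8.54; "dp": the shift along the tool's x, y, z in cm, a list of three; "roll": the turn about the tool's z in rad. In form: {"claw": [claw, ...], "dp": [[dx, dy, dz], ...], "roll": [roll, ...]}. A call has 1 to 12 rows; each row is the pose to reach, as a shift and turn from the pose commanded when the call began, along the tool's axes at that moment; what a row does not reach only later rows make up. A row lasts 1/10 s, in which the tool goes at most 50 mm and 8.59 degrees, less where a joint would pass 70% of its speed; a pose out of reach is approached as far as the arm can. A call with a gripper value outside its range is refused whole. The fingers move at their own pace and stop on an object; FORCE is the grip in N (left out, the last holds). Time passes only in rows, so rows that repeat a pose let the fingers close. It gives the time, the measured TCP pose, the force and the opening at its end, in the units of the state.
- manip.sense(): the state, without advancing time (a new reading comes with each control period).
- imaging.snapshot(name): name is "scene" or "top" or "wrist"; returns a dict with "image" (480x640x3 uint8, red, green, blue), "z_map" (480x640 float32, m along the optical axis (not along the pixel's ray), 0 where there is no reading), "vfov" (degrees; the focal length in pixels is half the picture's height over the tangent of half this angle, whatever the lens; pixels are square), "cx", "cy" (the principal point, pixels), "dist" ([k1, k2, p1, p2, k3] as OpenCV has them; the pictures are not rectified), "R" (3x3) and "t" (3): a world point X has camera coordinates R X + t. Camera axes: x right, y down, z forward; pixel columns grow to the right and rows downward; lengths in m; the calibration is good to about 2 mm. A picture is of the moment at which its call begins.
- workorder.sign_off(): hands the job in, once; it reports no verdict.
The state is a dict: "t": time; "q": joint angles; "qd": joint speeds; "tau": joint torques, N m; "tcp_pos": TCP position; "tool_rot": TCP orientation; "force": force on the tool from outside, world axes, zero at the start; "ft_torque": the same for the moment, N m; "finger_gap": opening from 0.0 (shut) to 1.0 (fully open).
Only numpy, scipy, OpenCV 4.12 (cv2) and the standard library are available. Lean on these libraries where they do the work, as an engineer would, in place of code of your own. Each camera call takes 0.05 s, during which the arm holds its last target.

## Task

Pull the red dust plug out of the push-fit air connector that is held in the vise and put it in the open compartment of the yellow organiser. Then take the blue tube out of its stand, push it straight down into the connector, through the drag of the seal, until it bottoms on the solid stop inside, without forcing it, and let go. Leave the other things where they are.

Things in the scene. Friction and masses are not known exactly. Their poses are not given: they have to be found in the camera images.
- vise: small blue bench vise fixed to the chest top, 80 mm wide (y); it clamps an upright push-fit connector: brass body, black flared collar 40 mm across. Origin on the chest top under the bore. Jaws end 30 mm below the connector's rim; the screw's black knob points to -x, ends 106 mm from the bore and is 56 mm high; it reaches 60 mm to +x. The connector cracks if the tube is pushed into it with more than 30 N
- mouth (a point): centre of the connector's upper rim, 96 mm above the chest top; z up along the bore. Bore 13.6 mm across, flared to about 20 mm over the top 6 mm. A spring seal grips the tube when its foot is 10 to 15 mm below the rim: pushing past it takes roughly 6 to 14 N; after that the tube drags with 1 to 5 N and stays held when released
- plug_center (a point): middle (half-way up) of the red dust plug, 38 mm long, 20 g: below, a stem 9 mm across and 10 mm long hanging loosely in the mouth; then a flange 27 mm across, 4 mm thick, lying on the rim; on top a round grip 18 mm across, from 5 mm below to 19 mm above this point; z up the plug
- tube_center (a point): middle of the blue rigid tube, half-way up: 12 mm across, 120 mm long, 50 g, standing upright in the stand with 92 mm showing above it; z points up along the tube. Its lower end is rounded over the last 6 mm to a flat of 8 mm
- tube_foot (a point): centre of the tube's lower end face, 60 mm below tube_center; z points up along the tube
- stand_hole (a point): centre of the hole's mouth in the top of the grey stand, a fixed block 70 x 70 x 36 mm; the hole is 14 mm wide and 28 mm deep; z up
- bay (a point): centre of the floor of the organiser's open compartment, 4 mm above the chest top. The yellow organiser is fixed, 130 mm (x) by 150 mm (y) and 36 mm high; the open compartment is 124 mm along x and about 70 mm along y; the other one, on the -y side, is closed by a clear clip-on lid. z up
- wrench: chrome pedal wrench, 210 mm, lying on the right; leave alone
- light: white rear light with a red lens, 28 x 46 x 34 mm; origin at the underside; leave alone
- spacer: aluminium spacer ring, 34 mm across, 20 mm high; origin at the underside; leave alone
- lube: green bottle, 40 mm across, 110 mm high; origin at the underside; leave alone
- driver: screwdriver, 180 mm, lying; leave alone
- cup: dark steel cup, 72 mm across, 75 mm high; origin at the underside; leave alone
- tape: black roll of tape, 90 mm across, 25 mm high; origin at the underside; leave alone
- pad (a joint): travel of a lightly sprung pad (1 N) that lies on the solid stop at the bottom of the bore, out of sight: 0 untouched, 0.002 m pressed flat on the solid stop by a tube that is fully home. The solid stop lies 20 to 42 mm below the connector's rim, different each time and not to be seen: it must be felt
- tube: the same blue tube as a whole; origin at the centre of its lower end face, z up along it

How it is judged:
On the way:
1. the dust plug lies in the organiser's open compartment (x of plug_center in the frame of bay between -0.06 and 0.06 m and y of plug_center in the frame of bay between -0.034 and 0.034 m and height (world z) of plug_center below 0.034 m), for 0.2 s.
At the end, for the whole second after the job is handed in: The tube stands in the connector, released, pressing the seat pad to within 1 mm of the solid stop, its foot within 4 mm of the bore's axis, leaning less than 0.1 rad; the dust plug lies in the organiser's open compartment, its middle inside the walls and less than 34 mm above the chest top (all of step 1 and value of joint pad above 0.001 m and horizontal distance between tube_foot and mouth below 0.004 m and angle between tube_foot's own z axis and vertical below 0.1 rad); the robot touches nothing.
It fails at once if the tube is pushed into the connector with more than about 30 N (the figure counts the seal's own sideways squeeze too) (contact force between tube and vise above 48 N).
It fails at once if a bystander is moved by more than 20 mm (distance of any of wrench, light, spacer, lube, driver, cup, tape from where it was at the start of the episode above 0.02 m).
It also fails if it takes over 58 s, if anything falls off the work surface, if the arm or the gripper's body presses on something with over 40 N, if the wrist force passes 120 N, or if a joint passes its speed limit or range.

## Working session

There is one attempt and no reset: what is moved stays moved. The work goes in short steps, Python scripts to look and compute and a shell command to move; the robot and the scene stay as the last step left them, time stands still between calls to the robot, and variables do not carry over. Pictures are saved under pics/ and viewed, and the job is handed in when it is done.

```bash
ls; mkdir -p pics
cat > h.py <<'E'
import numpy as np, cv2
from station import manip, imaging, workorder
def cam(s):
    f=240/np.tan(np.radians(s["vfov"])/2)
    K=np.array([[f,0,s["cx"]],[0,f,s["cy"]],[0,0,1.]])
    return K,np.array(s["dist"],float)
def world(s):
    K,d=cam(s); u,v=np.meshgrid(np.arange(640.),np.arange(480.))
    p=cv2.undistortPoints(np.stack([u.ravel(),v.ravel()],1)[:,None],K,d)[:,0]
    z=s["z_map"].ravel(); P=np.c_[p*z[:,None],z]
    W=(P-np.array(s["t"]))@np.array(s["R"]); W[z==0]=np.nan
    return W.reshape(480,640,3)
def save(s,n): cv2.imwrite(f"pics/{n}.png",s["image"][:,:,::-1])
E
python3 - <<'E'
from h import *
import pickle
S={n:imaging.snapshot(n) for n in("scene","top","wrist")}
pickle.dump(S,open("s0.pkl","wb"))
for n in S: save(S[n],n+"0")
print(manip.sense())
for n in S: print(n,S[n]["vfov"],S[n]["dist"],-np.array(S[n]["R"]).T@S[n]["t"])
E
```

```text
pics
{'t': 0.15, 'q': array([ 1.01148487e+00,  5.28264357e-01,  1.43356780e+00,  3.95233897e-05,
        1.18138921e+00, -1.78513899e-01]), 'qd': array([-0.00024952, -0.00309747, -0.00486408,  0.00068368,  0.00289546,
        0.00025169]), 'tau': array([ 2.16216104e-04, -4.42742550e+01, -1.78276491e+01, -2.72152756e-04,
        5.62812013e-03, -2.95859695e-05]), 'tcp_pos': array([0.2319948 , 0.57981939, 0.24956397]), 'tool_rot': array([ 1.89257803e-01,  9.81927095e-01, -7.52974697e-04, -3.10704071e-04]), 'force': array([-0.0192394 ,  0.29987538,  0.08316308]), 'ft_torque': array([-0.00709257, -0.01900359, -0.03439976]), 'finger_gap': 0.9954495642887636}
scene 45.78281935532806 [-0.00955153  0.          0.          0.          0.        ] [1.24938335 0.24043708 1.21835182]
top 52.31152925622006 [-0.12411851  0.          0.          0.          0.        ] [0.38205586 0.00844384 1.19522749]
wrist 60.59674765429706 [0.01649778 0.         0.         0.         0.        ] [0.1525379  0.61023963 0.37340767]
```

View pics/scene0.png

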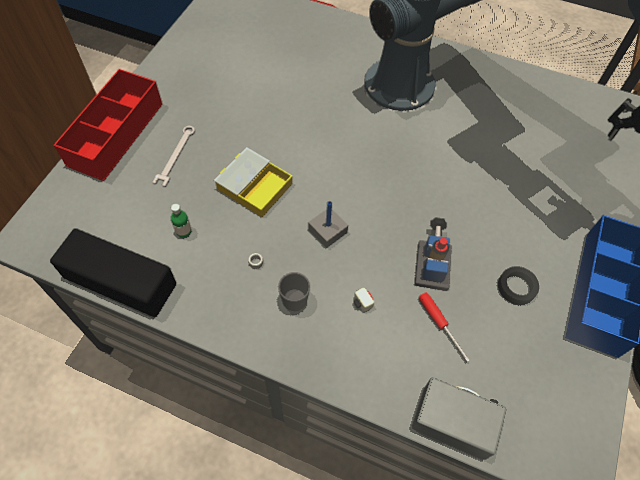

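View pics/top0.png

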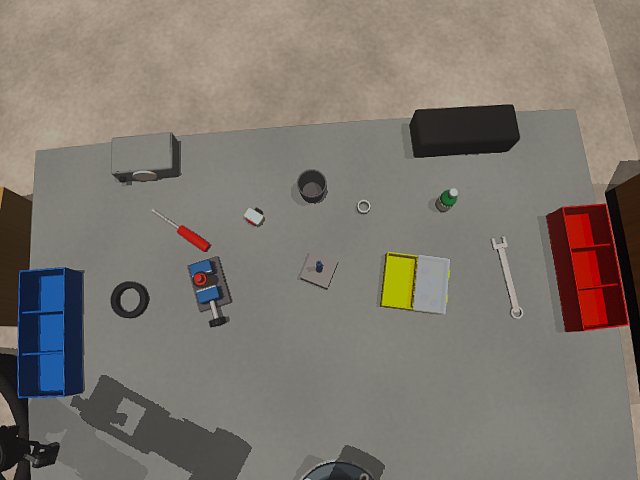

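View pics/wrist0.png

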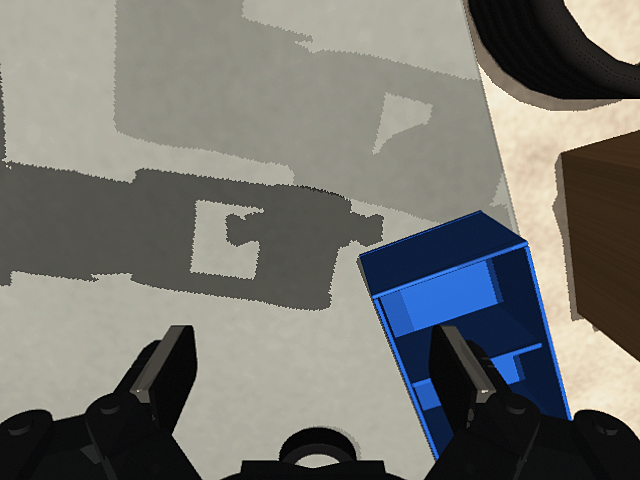

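Scene: the vise and red plug are at top pixel (200,279), the tube and stand at (319,267), and the open yellow bay at (399,281). The wrist camera doesn't see any of them yet. Next I measure them.

Run:
```python
from h import *
import pickle
S=pickle.load(open("s0.pkl","rb"))
def fit(W,m,name,zr):
    P=W[m]; P=P[~np.isnan(P[:,0])]; P=P[(P[:,2]>zr[0])&(P[:,2]<zr[1])]
    if len(P)<3: print(name,len(P));return
    print(name,len(P),"mean",P.mean(0).round(4),"mid",((P.min(0)+P.max(0))/2).round(4),"min",P.min(0).round(4),"max",P.max(0).round(4))
boxes={"top":dict(plug=(185,215,265,295),tube=(305,335,255,280),stand=(295,345,245,295),bay=(378,418,248,315),vise=(180,235,250,330)),
"scene":dict(plug=(425,460,230,260),tube=(320,340,195,235),stand=(300,355,195,250),bay=(240,300,160,220),vise=(410,460,210,295))}
for c in boxes:
    W=world(S[c]); im=S[c]["image"].astype(int); r,g,b=im[...,0],im[...,1],im[...,2]
    print("table z",np.nanmedian(W[...,2]))
    for n,(a,bb,cc,d) in boxes[c].items():
        B=np.zeros((480,640),bool);B[cc:d,a:bb]=1
        if n=="plug": fit(W,B&(r>100)&(g<80)&(b<80),c+n,(.09,.14)); 
        if n=="plug": fit(W,B&(r>100)&(g<80)&(b<80),c+n+"top",(.123,.14))
        if n=="tube": fit(W,B&(b>r+20),c+n,(.04,.14));fit(W,B&(b>r+20),c+n+"top",(.118,.14))
        if n=="stand": 
            fit(W,B,c+n,(.030,.042)); P=W[B];P=P[(P[:,2]>.030)&(P[:,2]<.042)]; print(cv2.minAreaRect((P[:,:2]*1000).astype(np.float32)))
        if n=="bay":
            m=B&(r>g)&(g>100)&(b<90); fit(W,m,c+n+"floor",(-.01,.012)); P=W[m];P=P[(P[:,2]>-.01)&(P[:,2]<.012)]; print(cv2.minAreaRect((P[:,:2]*1000).astype(np.float32)))
        if n=="vise":
            fit(W,B&(b>r+30),c+"jaws",(.05,.08)); P=W[B&(b>r+30)];P=P[(P[:,2]>.05)&(P[:,2]<.08)]; print(cv2.minAreaRect((P[:,:2]*1000).astype(np.float32)))
            fit(W,B,c+"base",(.005,.03)); P=W[B];P=P[(P[:,2]>.005)&(P[:,2]<.03)]; print(cv2.minAreaRect((P[:,:2]*1000).astype(np.float32)))
```

```text
table z -0.00047715193815317275
topplug 100 mean [0.5421 0.2682 0.1126] mid [0.544  0.2709 0.1111] min [0.5308 0.2574 0.0945] max [0.5572 0.2844 0.1276]
topplugtop 40 mean [0.5435 0.2694 0.1252] mid [0.5433 0.2691 0.1253] min [0.5352 0.2608 0.123 ] max [0.5513 0.2773 0.1276]
toptube 40 mean [ 0.551  -0.0009  0.1053] mid [ 0.5531 -0.0012  0.0893] min [ 0.5479 -0.0068  0.0465] max [0.5584 0.0044 0.1321]
toptubetop 21 mean [ 0.553  -0.0011  0.1267] mid [ 0.5532 -0.0012  0.1254] min [ 0.548  -0.0068  0.1187] max [0.5584 0.0044 0.1321]
topstand 794 mean [ 0.5531 -0.0011  0.0365] mid [ 0.5537 -0.0012  0.036 ] min [ 0.5085 -0.047   0.0301] max [0.5989 0.0446 0.042 ]
((554.1862182617188, -1.2028846740722656), (69.97667694091797, 70.8961410522461), 63.403316497802734)
topbayfloor 198 mean [ 0.5055 -0.2213  0.0036] mid [ 0.5071 -0.1985  0.0043] min [ 0.4359 -0.2392 -0.003 ] max [ 0.5782 -0.1578  0.0115]
((507.0741882324219, -199.8878173828125), (69.3464126586914, 133.6836395263672), 81.6839599609375)
topjaws 461 mean [0.541  0.2685 0.0661] mid [0.5431 0.2697 0.0656] min [0.494  0.237  0.0596] 
[... 1128 characters left out ...]
112426758)
scenebayfloor 689 mean [ 0.5047 -0.2001  0.0026] mid [ 0.5148 -0.1929  0.0023] min [ 0.4448 -0.2419 -0.0053] max [ 0.5849 -0.1439  0.0099]
((510.40460205078125, -203.11012268066406), (92.56143951416016, 132.39065551757812), 77.84696197509766)
scenejaws 308 mean [0.5609 0.2697 0.0649] mid [0.5464 0.2691 0.0651] min [0.4965 0.236  0.0574] max [0.5964 0.3022 0.0727]
((546.1932983398438, 268.69091796875), (94.08086395263672, 49.57781982421875), 12.926277160644531)
scenebase 818 mean [0.5604 0.2658 0.0152] mid [0.5114 0.257  0.0175] min [0.3827 0.1814 0.005 ] max [0.6402 0.3325 0.03  ]
((513.2538452148438, 262.1012268066406), (245.37928771972656, 118.5952377319336), 17.576732635498047)
```

The plug centre is about (0.545, 0.269) with its top at 0.125 (0.124 expected). The tube is at about (0.555, -0.0015) with its top at 0.13, and the bay at about (0.508, -0.20). All of these fit the given heights. Next I move above the plug.

```bash
cat >> h.py <<'E'
from scipy.spatial.transform import Rotation as Ro
def rel(target):
    s=manip.sense(); R=Ro.from_quat(s["tool_rot"]).as_matrix()
    return (R.T@(np.array(target)-s["tcp_pos"])*100).round(2)
E
python3 -c "
from h import *
print(rel([.545,.269,.25]))"
python3 -m creep '{"claw":[8.5,8.5,8.5,8.5,8.5,8.5,8.5,8.5,8.5,6,6,6],"dp":[[-4.5,-1.9,0],[-9,-3.8,0],[-13.5,-5.7,0],[-18,-7.6,0],[-22.5,-9.5,0],[-27,-11.4,0],[-31.5,-13.3,0],[-36,-15.2,0],[-40.6,-17.2,0],[-40.6,-17.2,0],[-40.6,-17.2,0],[-40.6,-17.2,0]],"roll":[0,0,0,0,0,0,0,0,0,0,0,0]}' 40
python3 - <<'E'
from h import *
s=imaging.snapshot("wrist"); save(s,"w1"); W=world(s)
import pickle; pickle.dump(s,open("w1.pkl","wb"))
im=s["image"].astype(int); m=(im[...,0]>100)&(im[...,1]<80)&(im[...,2]<80)
P=W[m]; 
for lo,hi in((.09,.106),(.12,.13)):
    Q=P[(P[:,2]>lo)&(P[:,2]<hi)]; Q=Q[np.hypot(Q[:,0]-.545,Q[:,1]-.269)<.04]
    print(len(Q),Q.mean(0).round(4),((Q.min(0)+Q.max(0))/2).round(4),cv2.minEnclosingCircle((Q[:,:2]*1000).astype(np.float32)))
print(manip.sense()["tcp_pos"],manip.sense()["finger_gap"],manip.sense()["t"])
E
```

```text
[-4.061e+01 -1.722e+01 -3.000e-02]
t: 1.35
tcp_pos: [0.5441, 0.2701, 0.2499]
tool_rot: [0.189, 0.982, -0.0, -0.001]
force: [0.3, 0.6, -0.1]
finger_gap: 0.705
323 [0.5403 0.2702 0.1003] [0.5434 0.2691 0.1003] ((543.9530029296875, 269.2381286621094), 13.4014310836792)
369 [0.5444 0.269  0.1242] [0.5438 0.2689 0.1241] ((544.0320434570312, 269.0749816894531), 8.616324424743652)
[0.543906   0.27055496 0.25003149] 0.7025374978676932 1.4
```

View pics/w1.png

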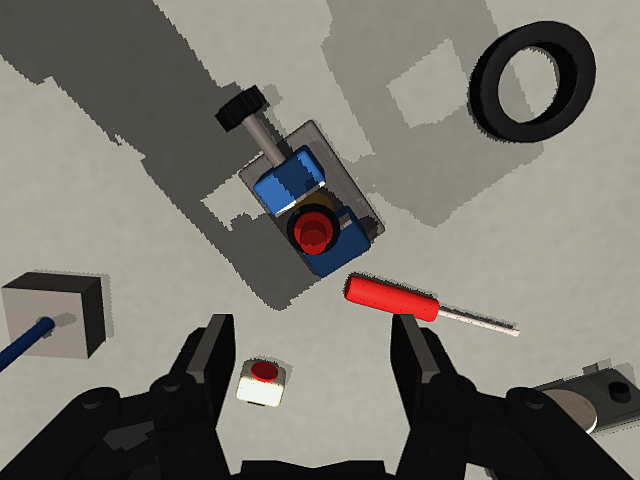

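The wrist view shows the plug at pixel (313,235). Circle fits give (0.544, 0.269) with radii 13.4 and 8.6 mm, against nominal 13.5 and 9. Descending to grip it.

```bash
python3 -m creep '{"claw":[4.5,4.5,4.5,4.5,4.5,4.5,1,1,1,1,1,1],"dp":[[-0.05,-0.14,4],[-0.1,-0.14,8],[-0.1,-0.14,11],[-0.1,-0.14,12.7],[-0.1,-0.14,12.7],[-0.1,-0.14,12.7],[-0.1,-0.14,12.7],[-0.1,-0.14,12.7],[-0.1,-0.14,12.7],[-0.1,-0.14,12.7],[-0.1,-0.14,12.7],[-0.1,-0.14,12.7]],"roll":[0,0,0,0,0,0,0,0,0,0,0,0]}' 30
```

```text
t: 2.6
tcp_pos: [0.5465, 0.2686, 0.125]
tool_rot: [0.189, 0.982, 0.001, 0.001]
force: [-0.8, 1.4, 6.3]
finger_gap: 0.193
```

```bash
python3 -m creep '{"claw":[1,1,1,1,1,1],"dp":[[0,0,-0.5],[0,0,-1.5],[0,0,-3],[0,0,-6],[0,0,-10],[0,0,-11]],"roll":[0,0,0,0,0,0]}' 40
python3 - <<'E'
from h import *
s=imaging.snapshot("wrist"); save(s,"w2");s=imaging.snapshot("top"); save(s,"t2")
print(manip.sense()["finger_gap"])
E
```

```text
t: 3.2
tcp_pos: [0.548, 0.2685, 0.2383]
tool_rot: [0.189, 0.982, 0.002, 0.004]
force: [1.3, 0.1, 0.3]
finger_gap: 0.194
0.18671188151398718
```

View pics/w2.png

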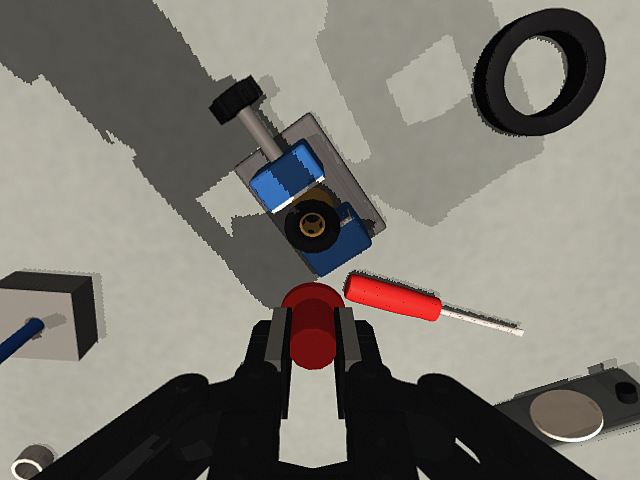

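The plug is held in the jaws at pixel (313,330), and the open bore shows at (312,224). I measure the rim and then head for the bay.

Run:
```python
from h import *
s=imaging.snapshot("wrist"); W=world(s)
import pickle; pickle.dump(s,open("w2.pkl","wb"))
print(manip.sense()["tcp_pos"])
im=s["image"].astype(int)
B=(np.hypot(W[...,0]-.545,W[...,1]-.269)<.03)&(abs(W[...,2]-.096)<.004)
P=W[B]; print(len(P),P.mean(0),cv2.minEnclosingCircle((P[:,:2]*1000).astype(np.float32)))
# outer
v,u=np.nonzero(B); print(u.min(),u.max(),v.min(),v.max())
# hole: pixels in region without rim height
H=(np.hypot(W[...,0]-.545,W[...,1]-.269)<.012)&(W[...,2]<.088)
print(H.sum(),W[H].min(0),W[H].max(0),np.median(W[H],axis=0))
print(rel([.508,-.2,.238]))
```

```text
[0.54560835 0.26780663 0.23391138]
1868 [0.54394463 0.26916426 0.09589175] ((544.1455078125, 269.1313781738281), 19.256696701049805)
286 341 202 256
266 [0.53496999 0.2624067  0.01577725] [0.55132732 0.27692713 0.08797581] [0.54859759 0.26742695 0.07047977]
[-13.9  -44.83  -0.42]
```

```bash
python3 -m creep '{"claw":[1,1,1,1,1,1,1,1,1,1,1,1],"dp":[[-1.4,-4.5,0],[-2.8,-9,0],[-4.2,-13.5,0],[-5.6,-18,0],[-7,-22.5,0],[-8.4,-27,0],[-9.8,-31.5,0],[-11.2,-36,0],[-12.6,-40.5,0],[-13.9,-44.8,0],[-13.9,-44.8,0],[-13.9,-44.8,0]],"roll":[0,0,0,0,0,0,0,0,0,0,0,0]}' 40
python3 - <<'E'
from h import *
s=imaging.snapshot("wrist"); save(s,"w3"); W=world(s)
im=s["image"].astype(int); r,g,b=im[...,0],im[...,1],im[...,2]
m=(r>g)&(g>90)&(b<90)&(abs(W[...,2]-.004)<.006)
print(m.sum(),cv2.minAreaRect((W[m][:,:2]*1000).astype(np.float32)))
m=(r>g)&(g>90)&(b<90)&(abs(W[...,2]-.036)<.004)
print(m.sum(),cv2.minAreaRect((W[m][:,:2]*1000).astype(np.float32)))
m=(abs(W[...,2]-.036)<.004)&(np.hypot(W[...,0]-.5544,W[...,1]+.0015)<.06)
print("stand",m.sum(),cv2.minAreaRect((W[m][:,:2]*1000).astype(np.float32)))
st=manip.sense();print(st["tcp_pos"],st["finger_gap"])
print(rel([.508,-.2,.054]))
E
```

```text
t: 4.55
tcp_pos: [0.5068, -0.1999, 0.2314]
tool_rot: [0.191, 0.982, 0.001, -0.002]
force: [-0.5, 0.4, -0.6]
finger_gap: 0.19
7606 ((561.7939453125, -246.63986206054688), (631.1923828125, 437.7043151855469), 72.92675018310547)
1058 ((519.638916015625, -179.17572021484375), (247.18936157226562, 385.75689697265625), 21.915454864501953)
stand 7743 ((554.7727661132812, -2.158924102783203), (72.35130310058594, 70.43887329101562), 63.21806335449219)
[ 0.50687405 -0.19872836  0.23159676] 0.19709539993203343
[-0.23 -0.1  17.76]
```

View pics/w3.png

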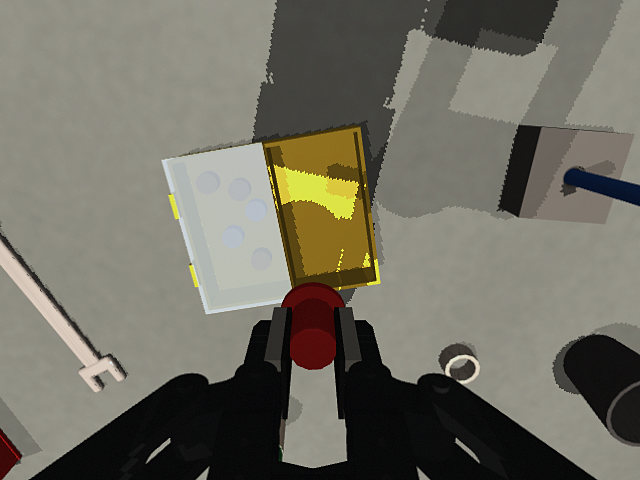

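The plug is still held. The open compartment spans pixels (265,143), (362,128), (378,283) and (292,290). I check its centre in world coordinates.

Run:
```python
from h import *
s=imaging.snapshot("wrist"); W=world(s); import pickle; pickle.dump(s,open("w3.pkl","wb"))
for u,v in((265,143),(362,128),(378,283),(292,288),(324,210),(300,160),(345,160),(310,270),(355,260)): print(u,v,W[v,u].round(3))
im=s["image"].astype(int); r,g,b=im[...,0],im[...,1],im[...,2]
B=np.zeros((480,640),bool);B[120:288,255:385]=1
m=B&(r>g)&(g>60)&(b<90)&(abs(W[...,2]-.004)<.003)
print(m.sum(),W[m].mean(0),cv2.minAreaRect((W[m][:,:2]*1000).astype(np.float32)))
m=B&(r>g)&(g>60)&(b<90)&(abs(W[...,2]-.036)<.003)
print(m.sum(),W[m].mean(0),cv2.minAreaRect((W[m][:,:2]*1000).astype(np.float32)))
```

```text
265 143 [ 0.441 -0.213  0.03 ]
362 128 [ 0.462 -0.137  0.001]
378 283 [ 0.583 -0.17   0.036]
292 288 [ 0.561 -0.241  0.033]
324 210 [ 0.515 -0.192  0.003]
300 160 [ 0.466 -0.195  0.004]
345 160 [ 0.481 -0.159  0.003]
310 270 [ 0.563 -0.225  0.004]
355 260 [ 0.569 -0.183  0.004]
9092 [ 0.51081103 -0.19254278  0.003291  ] ((505.01763916015625, -183.12045288085938), (105.34456634521484, 142.42774963378906), 77.5140609741211)
1049 [ 0.49201388 -0.16937064  0.0363246 ] ((511.40380859375, -193.06109619140625), (75.74240112304688, 132.03826904296875), 77.69833374023438)
```

```bash
python3 -m creep '{"claw":[1,1,1,1,1,1,1,3,3,3,3,3],"dp":[[-0.1,0.4,4],[-0.1,0.4,8],[-0.1,0.4,12],[-0.1,0.4,15.5],[-0.1,0.4,17.5],[-0.1,0.4,17.7],[-0.1,0.4,17.7],[-0.1,0.4,17.7],[-0.1,0.4,17.7],[-0.1,0.4,17.7],[-0.1,0.4,17.5],[-0.1,0.4,16]],"roll":[0,0,0,0,0,0,0,0,0,0,0,0]}' 40
python3 -m creep '{"claw":[3,3,3,3,3,3],"dp":[[0,0,-4],[0,0,-8],[0,0,-12],[0,0,-16],[0,0,-16.5],[0,0,-16.5]],"roll":[0,0,0,0,0,0]}'
python3 - <<'E'
from h import *
s=imaging.snapshot("wrist"); save(s,"w4"); W=world(s)
im=s["image"].astype(int); r,g,b=im[...,0],im[...,1],im[...,2]
m=(r>70)&(g<50)&(b<50)&(W[...,2]<.05)&(np.hypot(W[...,0]-.51,W[...,1]+.195)<.08)
print(m.sum(),W[m].mean(0),W[m].min(0),W[m].max(0))
print(rel([.5546,-.0015,.23]),manip.sense()["tcp_pos"])
E
```

```text
t: 5.85
tcp_pos: [0.5097, -0.1959, 0.0728]
tool_rot: [0.189, 0.982, 0.0, -0.001]
force: [-0.8, -0.5, 0.9]
finger_gap: 0.352
t: 6.45
tcp_pos: [0.5111, -0.1966, 0.2402]
tool_rot: [0.189, 0.982, -0.001, 0.002]
force: [0.2, -0.9, -0.6]
finger_gap: 0.352
538 [ 0.5078508  -0.19522282  0.03100151] [ 0.49541082 -0.20893803  0.00353611] [ 0.52121397 -0.1824693   0.04320684]
[ 3.11 19.71  0.85] [ 0.51019428 -0.19606753  0.23847828]
```

View pics/w4.png

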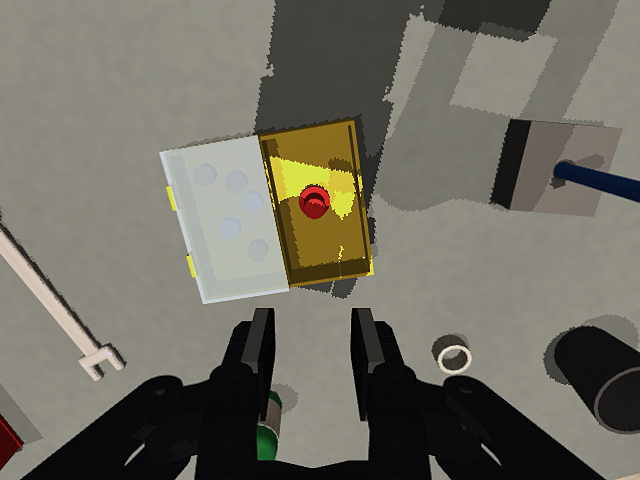

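The plug stands in the bay at pixel (314,202), at (0.508, -0.195). Its top is at 0.043, so its middle is at about 0.024, which meets the 0.034 limit. Now the tube.

```bash
python3 -m creep '{"claw":[4,4,4,4,4,4,4],"dp":[[0.8,4.8,0.2],[1.6,9.6,0.4],[2.4,14.4,0.6],[3.1,19.2,0.8],[3.1,19.7,0.8],[3.1,19.7,0.8],[3.1,19.7,0.8]],"roll":[0,0,0,0,0,0,0]}' 60
python3 - <<'E'
from h import *
s=imaging.snapshot("wrist"); save(s,"w5"); W=world(s)
im=s["image"].astype(int); r,g,b=im[...,0],im[...,1],im[...,2]
m=(b>r+15)&(np.hypot(W[...,0]-.5546,W[...,1]+.0015)<.03)
for lo,hi in((.1275,.1295),(.1,.127),(.07,.1),(.04,.07)):
    P=W[m&(W[...,2]>lo)&(W[...,2]<hi)]
    if len(P)>2: print(len(P),P.mean(0).round(4),P.max(0).round(4),cv2.minEnclosingCircle((P[:,:2]*1000).astype(np.float32)))
m=(abs(W[...,2]-.036)<.003)&(np.hypot(W[...,0]-.5544,W[...,1]+.0015)<.06)
print("stand",m.sum(),cv2.minAreaRect((W[m][:,:2]*1000).astype(np.float32)))
print(rel([.5546,-.0015,.098]),manip.sense()["tcp_pos"])
E
```

```text
t: 7.2
tcp_pos: [0.5543, -0.0025, 0.229]
tool_rot: [0.189, 0.982, -0.0, -0.001]
force: [0.3, -0.6, -0.2]
finger_gap: 0.467
114 [ 0.5535 -0.0014  0.1283] [0.5597 0.0039 0.1293] ((553.9871215820312, -1.8087066411972046), 5.871267318725586)
274 [ 5.504e-01 -5.000e-04  1.152e-01] [0.56  0.004 0.127] ((554.0890502929688, -2.1302874088287354), 6.277310848236084)
210 [ 5.501e-01 -3.000e-04  8.580e-02] [0.5559 0.0041 0.1   ] ((553.56005859375, -1.5711259841918945), 5.8728790283203125)
155 [ 5.501e-01 -2.000e-04  5.570e-02] [0.5552 0.004  0.0699] ((552.9464721679688, -1.197827935218811), 5.636819362640381)
stand 6684 ((554.796142578125, -1.9109687805175781), (70.14244079589844, 70.90180969238281), 63.44704055786133)
[1.000e-02 1.600e-01 1.313e+01] [ 0.55442792 -0.00299141  0.22932871]
```

View pics/w5.png

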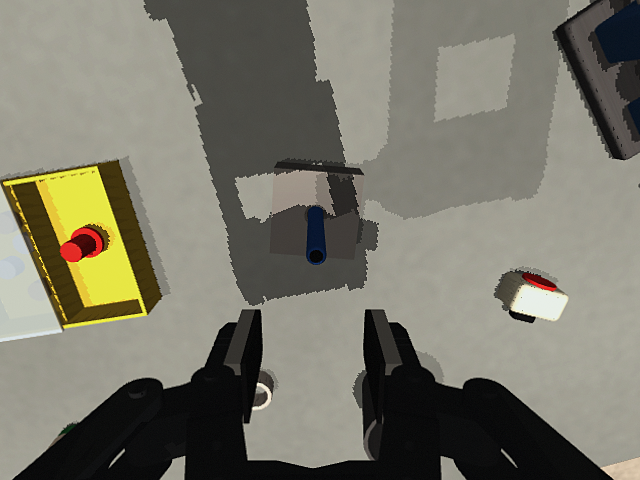

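The tube top is at pixel (316,256), at (0.554, -0.0018, 0.128). The fitted radius is 5.9 mm (6 expected). Descending to grip it 30 mm above its middle.

```bash
python3 -m creep '{"claw":[4,4,4,4,4,4,0.5,0.5,0.5,0.5,0.5,0.5],"dp":[[0.07,0.1,4],[0.07,0.1,8],[0.07,0.1,11],[0.07,0.1,13.1],[0.07,0.1,13.1],[0.07,0.1,13.1],[0.07,0.1,13.1],[0.07,0.1,13.1],[0.07,0.1,13.1],[0.07,0.1,13.1],[0.07,0.1,13.1],[0.07,0.1,13.1]],"roll":[0,0,0,0,0,0,0,0,0,0,0,0]}' 80
python3 -c "
from h import *
s=imaging.snapshot('wrist');save(s,'w6');print(manip.sense())"
```

```text
t: 8.45
tcp_pos: [0.5558, -0.001, 0.1009]
tool_rot: [0.189, 0.982, -0.0, 0.002]
force: [-0.1, -1.1, 6.1]
finger_gap: 0.119
{'t': 8.5, 'q': array([-2.02613861e-01,  6.52631105e-01,  1.73026223e+00, -8.50178125e-04,
        7.55445373e-01, -1.39262101e+00]), 'qd': array([-0.00043226, -0.00116236,  0.00092368,  0.00090609,  0.00085662,
        0.00131072]), 'tau': array([ 5.83585706e-01, -3.87474811e+01, -9.43542749e+00,  2.88684228e-01,
       -1.24286595e-01, -2.59899380e-04]), 'tcp_pos': array([ 0.55582114, -0.00103108,  0.10089358]), 'tool_rot': array([ 1.88942708e-01,  9.81986721e-01, -3.11807778e-04,  1.62328434e-03]), 'force': array([-0.15287031, -1.05827974,  6.62789647]), 'ft_torque': array([-0.25888494,  0.15415298,  0.01759565]), 'finger_gap': 0.11963380568726183}
```

View pics/w6.png

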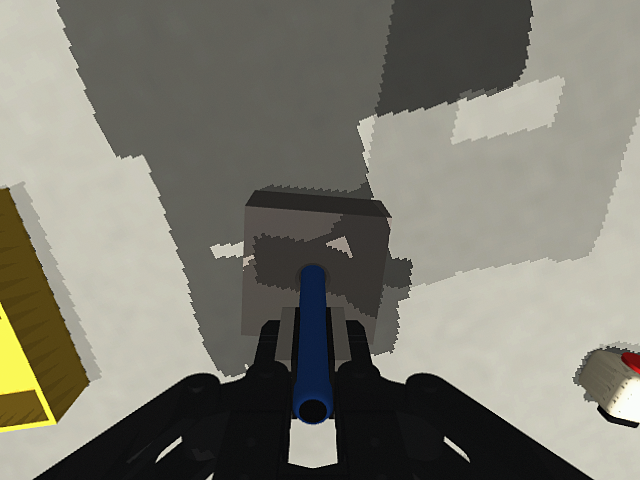

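```bash
python3 -m creep '{"claw":[0.5,0.5,0.5,0.5,0.5,0.5,0.5,0.5],"dp":[[0,0,-1],[0,0,-3],[0,0,-6],[0,0,-10],[0,0,-13],[0,0,-14],[0,0,-14],[0,0,-14]],"roll":[0,0,0,0,0,0,0,0]}' 80
python3 - <<'E'
from h import *
s=imaging.snapshot("wrist"); save(s,"w7")
print(manip.sense()["tcp_pos"],manip.sense()["force"],rel([.5441,.2691,.235]))
E
```

```text
t: 9.3
tcp_pos: [0.5537, -0.0004, 0.2383]
tool_rot: [0.189, 0.982, 0.0, -0.001]
force: [-0.2, 0.1, -0.8]
finger_gap: 0.119
[ 5.53461595e-01 -3.58413789e-04  2.37654045e-01] [ 0.13336802  0.08037832 -1.3535536 ] [10.88 24.67  0.29]
```

View pics/w7.png

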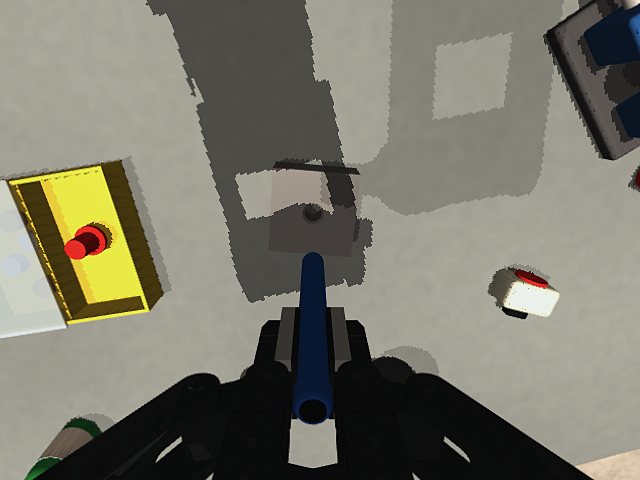

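The tube is out of the stand and held upright, with the foot at about (313,258). I fit its axis in the tool frame with a cylinder fit while moving over the connector.

```bash
cat >> h.py <<'E'
from scipy.optimize import least_squares
def tubefit(s):
    W=world(s); st=manip.sense(); R=Ro.from_quat(st["tool_rot"]).as_matrix()
    T=(W-st["tcp_pos"])@R
    im=s["image"].astype(int)
    m=(im[...,2]>im[...,0]+15)&(np.hypot(T[...,0],T[...,1])<.02)&(T[...,2]>-.026)&(T[...,2]<.086)
    P=T[m]
    def f(p):
        o=np.array([p[0],p[1],0]);d=np.array([p[2],p[3],1]);d/=np.linalg.norm(d)
        q=P-o; return np.linalg.norm(np.cross(q,d),axis=1)-.006
    r=least_squares(f,[0,0,0,0],loss="soft_l1",f_scale=.0005)
    o=r.x[:2];d=r.x[2:]
    zz=.093
    foot=R@np.array([o[0]+d[0]*zz,o[1]+d[1]*zz,zz])+st["tcp_pos"]
    print(len(P),"axis at tcp mm",(o*1000).round(2),"tilt",d.round(4),"rms",(1000*np.sqrt(np.mean(r.fun**2))).round(2),"foot w",foot.round(4),"zmax tool",T[m][:,2].max())
    return foot
E
python3 - <<'E'
from h import *
tubefit(imaging.snapshot("wrist"))
E
python3 -m creep '{"claw":[0.5,0.5,0.5,0.5,0.5,0.5,0.5,0.5,0.5],"dp":[[1.8,4,0],[3.6,8,0],[5.4,12,0],[7.2,16,0],[9,20.3,0],[10.8,24.3,0],[10.9,24.6,0],[10.9,24.6,0],[10.9,24.6,0]],"roll":[0,0,0,0,0,0,0,0,0]}'
python3 - <<'E'
from h import *
s=imaging.snapshot("wrist"); save(s,"w8");tubefit(s)
W=world(s)
B=(np.hypot(W[...,0]-.5441,W[...,1]-.2691)<.03)&(abs(W[...,2]-.096)<.003)
P=W[B]; print("rim",len(P),P.mean(0),cv2.minEnclosingCircle((P[:,:2]*1000).astype(np.float32)))
st=manip.sense();print(st["tcp_pos"],st["tool_rot"],st["force"])
E
```

```text
3805 axis at tcp mm [ 0.72 -1.34] tilt [0.0023 0.0012] rms 0.33 foot w [ 0.5518 -0.0011  0.1444] zmax tool 0.08598994448762516
t: 10.3
tcp_pos: [0.5445, 0.2672, 0.238]
tool_rot: [0.189, 0.982, -0.001, -0.001]
force: [0.3, 0.1, -1.2]
finger_gap: 0.111
3924 axis at tcp mm [ 1.11 -1.12] tilt [ 0.0034 -0.0002] rms 0.35 foot w [0.5428 0.2663 0.1454] zmax tool 0.08591860161973464
rim 1694 [0.54317614 0.26958329 0.09599113] ((544.0360717773438, 269.0896301269531), 19.23662567138672)
[0.54476941 0.2668678  0.23834916] [ 1.89918708e-01  9.81799186e-01 -6.88645436e-04 -8.76476051e-04] [-0.55051975 -1.39996267 -0.44275447]
```

View pics/w8.png

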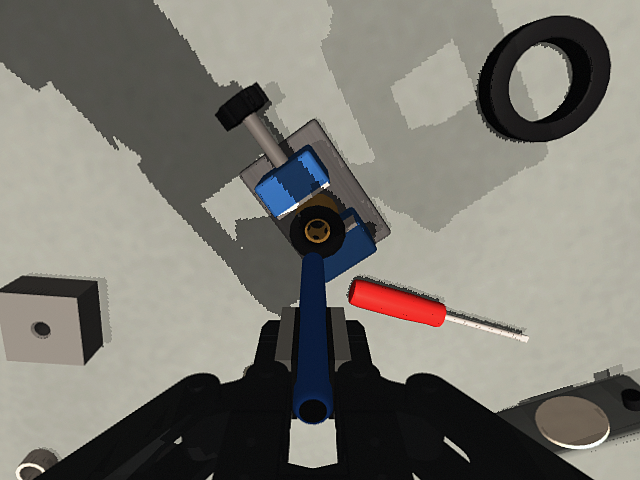

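The rim is at pixel (317,231) and the foot at about (313,258). By the same camera, the foot is about 3 mm short of the rim centre along tool y. I correct that, lower to just above the rim and look again.

```bash
python3 -m creep '{"claw":[0.5,0.5,0.5,0.5,0.5],"dp":[[0,0.26,0],[0,0.26,2],[0,0.26,3.8],[0,0.26,3.8],[0,0.26,3.8]],"roll":[0,0,0,0,0]}'
python3 - <<'E'
from h import *
for n in (1,2):
    s=imaging.snapshot("wrist"); foot=tubefit(s)
    W=world(s)
    B=(np.hypot(W[...,0]-.5441,W[...,1]-.2691)<.03)&(abs(W[...,2]-.096)<.003)
    P=W[B]; (c,r)=cv2.minEnclosingCircle((P[:,:2]*1000).astype(np.float32)); print("rim",len(P),c,r)
    R=Ro.from_quat(manip.sense()["tool_rot"]).as_matrix()
    print("need tool mm",1000*R.T@(np.array([c[0]/1000,c[1]/1000,.096])-foot))
save(s,"w9")
for n in("top","scene"): 
    q=imaging.snapshot(n); W=world(q); im=q["image"].astype(int)
    m=(im[...,2]>im[...,0]+30)&(W[...,2]>.115)&(W[...,2]<.3)&(np.hypot(W[...,0]-.544,W[...,1]-.269)<.03)
    P=W[m];
    if len(P): print(n,len(P),P.min(0),P.max(0))
    c=cv2.resize(q["image"][200:320,140:300] if n=="top" else q["image"][160:280,370:530],None,fx=4,fy=4,interpolation=cv2.INTER_NEAREST); cv2.imwrite(f"pics/{n}9.png",c[:,:,::-1])
st=manip.sense();print(st["tcp_pos"],st["tool_rot"],st["force"])
E
```

```text
t: 10.85
tcp_pos: [0.5463, 0.2699, 0.2014]
tool_rot: [0.19, 0.982, -0.0, -0.0]
force: [0.2, -0.0, -0.6]
finger_gap: 0.117
4015 axis at tcp mm [ 0.96 -1.8 ] tilt [ 0.0044 -0.0007] rms 0.39 foot w [0.5448 0.269  0.109 ] zmax tool 0.08594938666716276
rim 1919 (543.9268798828125, 269.08270263671875) 19.29787826538086
need tool mm [ 0.89746694 -0.28166492 13.02361219]
3954 axis at tcp mm [ 0.77 -1.62] tilt [0.0039 0.0001] rms 0.36 foot w [0.5454 0.2694 0.1094] zmax tool 0.08595996343837126
rim 1914 (543.9356689453125, 269.1927185058594) 19.256816864013672
need tool mm [ 1.3406329  -0.74961987 13.37539542]
scene 42 [0.54882617 0.26492495 0.11615336] [0.55506233 0.27469779 0.22897787]
[0.54670597 0.27064918 0.2024459 ] [1.89421292e-01 9.81895310e-01 4.96625571e-04 9.62715135e-04] [-0.74876198 -0.10685877 -0.09776035]
```

View pics/w9.png

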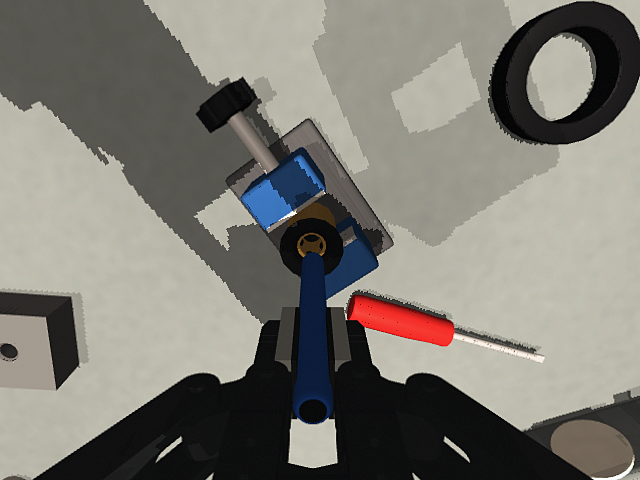

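View pics/scene9.png

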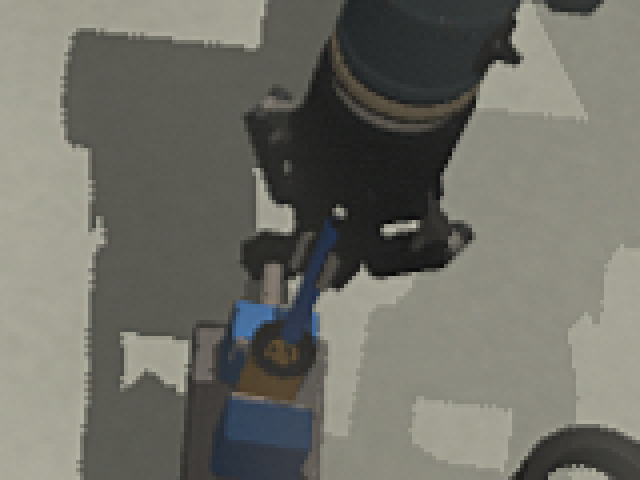

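The foot is about 13 mm above the rim, with a residual of about (+1.1, -0.4) mm. I correct, lower 10 mm and recheck.

```bash
python3 -m creep '{"claw":[0.5,0.5,0.5,0.5],"dp":[[0.1,-0.04,0],[0.1,-0.04,1],[0.1,-0.04,1],[0.1,-0.04,1]],"roll":[0,0,0,0]}'
python3 - <<'E'
from h import *
for n in (1,2,3):
    s=imaging.snapshot("wrist"); foot=tubefit(s)
    W=world(s)
    B=(np.hypot(W[...,0]-.5441,W[...,1]-.2691)<.03)&(abs(W[...,2]-.096)<.003)
    P=W[B]; (c,r)=cv2.minEnclosingCircle((P[:,:2]*1000).astype(np.float32)); print("rim",len(P),c,r)
    R=Ro.from_quat(manip.sense()["tool_rot"]).as_matrix()
    print("need tool mm",1000*R.T@(np.array([c[0]/1000,c[1]/1000,.096])-foot))
save(s,"w10")
st=manip.sense();print(st["tcp_pos"],st["force"])
E
```

```text
t: 11.45
tcp_pos: [0.5445, 0.2706, 0.1907]
tool_rot: [0.189, 0.982, -0.0, -0.001]
force: [-0.2, 0.3, -0.7]
finger_gap: 0.119
3942 axis at tcp mm [ 0.91 -1.54] tilt [0.0037 0.0004] rms 0.42 foot w [0.5429 0.2697 0.0979] zmax tool 0.08588592203822318
rim 2055 (543.9981079101562, 268.7705993652344) 19.431289672851562
need tool mm [-1.34582976 -0.47121478  1.94767737]
3916 axis at tcp mm [ 0.85 -1.45] tilt [0.0031 0.0003] rms 0.42 foot w [0.5433 0.2698 0.0981] zmax tool 0.08593144762996632
rim 2044 (544.1528930664062, 268.9984436035156) 19.310815811157227
need tool mm [-1.11149188 -0.39489479  2.13787261]
3902 axis at tcp mm [ 0.78 -1.41] tilt [0.003  0.0005] rms 0.41 foot w [0.5435 0.2698 0.0983] zmax tool 0.0858324807861442
rim 2054 (544.1131591796875, 269.1070251464844) 19.371112823486328
need tool mm [-0.85208171 -0.43645507  2.3120552 ]
[0.54496383 0.27070306 0.19131213] [ 0.87515533  0.20118528 -1.08584127]
```

View pics/w10.png

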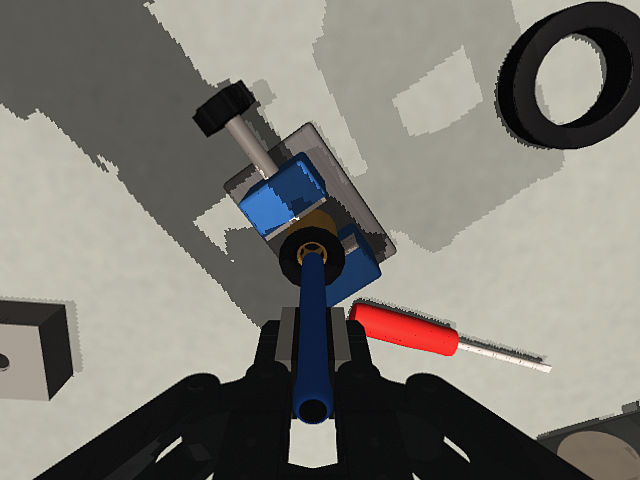

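About 0.9 mm off and still settling, which is well inside the flare. I go down slowly through the flare while watching the force.

```bash
python3 -m creep '{"claw":[0.5,0.5,0.5,0.5,0.5,0.5],"dp":[[-0.05,-0.04,0],[-0.05,-0.04,0.2],[-0.05,-0.04,0.4],[-0.05,-0.04,0.6],[-0.05,-0.04,0.8],[-0.05,-0.04,0.8]],"roll":[0,0,0,0,0,0]}'
python3 -c "
from h import *
st=manip.sense();print(st['tcp_pos'],st['tool_rot'],st['force'],st['ft_torque'],rel([.5441,.2691,.19]))"
```

```text
t: 12.2
tcp_pos: [0.545, 0.27, 0.1829]
tool_rot: [0.189, 0.982, -0.0, -0.0]
force: [-0.1, 0.1, 0.0]
finger_gap: 0.121
[0.54495695 0.26999697 0.18285995] [ 1.89251985e-01  9.81928462e-01 -1.93754904e-04 -3.80305827e-04] [-0.14202133  0.06053748  0.04963545] [-0.01659156  0.07927815 -0.06261681] [ 0.05 -0.12 -0.71]
```

No contact, and the foot is about 6 mm below the rim. On toward the seal in 1 mm rows.

```bash
python3 -m creep '{"claw":[0.5,0.5,0.5,0.5,0.5,0.5],"dp":[[0,0,0.1],[0,0,0.2],[0,0,0.3],[0,0,0.4],[0,0,0.5],[0,0,0.5]],"roll":[0,0,0,0,0,0]}'
python3 -m creep '{"claw":[0.5,0.5,0.5,0.5],"dp":[[0,0,0.1],[0,0,0.2],[0,0,0.3],[0,0,0.3]],"roll":[0,0,0,0]}'
```

```text
t: 12.8
tcp_pos: [0.5451, 0.2701, 0.1781]
tool_rot: [0.189, 0.982, -0.0, -0.0]
force: [0.8, 0.3, -1.2]
finger_gap: 0.117
t: 13.2
tcp_pos: [0.5455, 0.27, 0.1758]
tool_rot: [0.189, 0.982, 0.0, 0.0]
force: [-1.3, -1.4, 3.8]
finger_gap: 0.12
```

```bash
python3 -m creep '{"claw":[0.5,0.5,0.5],"dp":[[0,0,0.1],[0,0,0.2],[0,0,0.2]],"roll":[0,0,0]}' 90
python3 -m creep '{"claw":[0.5,0.5],"dp":[[0,0,0.1],[0,0,0.1]],"roll":[0,0]}'
python3 -m creep '{"claw":[0.5,0.5],"dp":[[0,0,0.1],[0,0,0.1]],"roll":[0,0]}'
```

```text
t: 13.5
tcp_pos: [0.5457, 0.2702, 0.174]
tool_rot: [0.189, 0.982, 0.0, 0.001]
force: [-0.1, -0.8, 4.2]
finger_gap: 0.118
t: 13.7
tcp_pos: [0.5457, 0.2703, 0.1727]
tool_rot: [0.189, 0.982, 0.0, 0.001]
force: [0.6, 0.0, 3.5]
finger_gap: 0.116
t: 13.9
tcp_pos: [0.5455, 0.2703, 0.1712]
tool_rot: [0.189, 0.982, 0.0, 0.0]
force: [0.9, 0.3, 2.6]
finger_gap: 0.118
```

The seal gave way at about 4 N and the drag is now about 3 N. The foot is about 18 mm below the rim. Next I feel for the stop.

```bash
for i in 1 2 3; do echo; done
python3 -m creep '{"claw":[0.5,0.5,0.5],"dp":[[0,0,0.1],[0,0,0.2],[0,0,0.2]],"roll":[0,0,0]}'
python3 -m creep '{"claw":[0.5,0.5,0.5],"dp":[[0,0,0.1],[0,0,0.2],[0,0,0.2]],"roll":[0,0,0]}'
python3 -c "
from h import *
s=imaging.snapshot('wrist');save(s,'w11');tubefit(s)
q=imaging.snapshot('scene');cv2.imwrite('pics/s11.png',cv2.resize(q['image'][160:280,370:530],None,fx=4,fy=4,interpolation=cv2.INTER_NEAREST)[:,:,::-1])
W=world(s);im=s['image'].astype(int);m=(im[...,2]>im[...,0]+15)&(np.hypot(W[...,0]-.545,W[...,1]-.27)<.02);print(np.nanpercentile(W[m][:,2],[50,90,98]),manip.sense()['tcp_pos'],manip.sense()['force'])"
```

```text
t: 14.2
tcp_pos: [0.5452, 0.2701, 0.169]
tool_rot: [0.189, 0.982, 0.0, 0.0]
force: [2.2, 0.9, 1.9]
finger_gap: 0.116
t: 14.5
tcp_pos: [0.5451, 0.2701, 0.167]
tool_rot: [0.189, 0.982, 0.0, -0.0]
force: [1.1, 0.5, 1.1]
finger_gap: 0.116
3757 axis at tcp mm [ 0.68 -1.35] tilt [0.001  0.0006] rms 0.77 foot w [0.5439 0.2692 0.0739] zmax tool 0.08102785818303
[0.16783527 0.19340889 0.19460029] [0.54511779 0.27009721 0.16690271] [0.4097235  0.2472989  0.02268691]
```

View pics/w11.png

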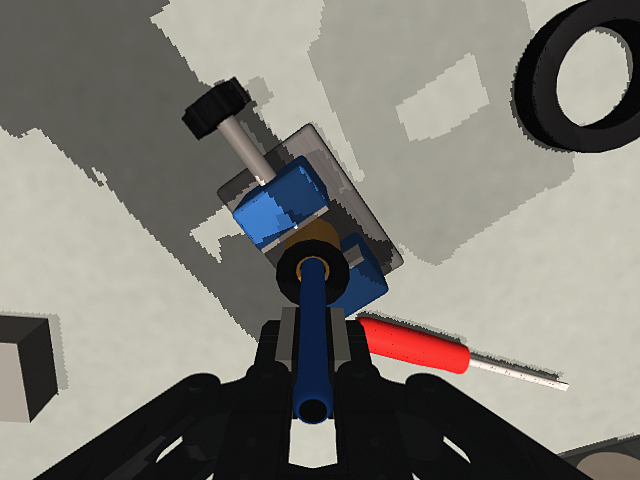

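The tube is inside the bore at pixel (313,270). Its top is at 0.194, so the foot is at 0.074, 22 mm deep, and it has not slipped in the grip. I carry on down.

```bash
python3 -m creep '{"claw":[0.5,0.5,0.5],"dp":[[0,0,0.1],[0,0,0.2],[0,0,0.2]],"roll":[0,0,0]}'
python3 -m creep '{"claw":[0.5,0.5,0.5],"dp":[[0,0,0.1],[0,0,0.2],[0,0,0.2]],"roll":[0,0,0]}'
python3 -m creep '{"claw":[0.5,0.5,0.5],"dp":[[0,0,0.1],[0,0,0.2],[0,0,0.2]],"roll":[0,0,0]}'
```

```text
t: 14.9
tcp_pos: [0.5451, 0.2701, 0.1651]
tool_rot: [0.189, 0.982, -0.0, -0.0]
force: [0.6, 0.6, 1.2]
finger_gap: 0.115
t: 15.2
tcp_pos: [0.5452, 0.2701, 0.163]
tool_rot: [0.189, 0.982, 0.0, -0.0]
force: [1.0, 0.8, 0.7]
finger_gap: 0.119
t: 15.5
tcp_pos: [0.5451, 0.2701, 0.161]
tool_rot: [0.189, 0.982, -0.0, -0.0]
force: [1.7, -0.8, 1.1]
finger_gap: 0.114
```

```bash
python3 -m creep '{"claw":[0.5,0.5,0.5],"dp":[[0,0,0.1],[0,0,0.2],[0,0,0.2]],"roll":[0,0,0]}'
python3 -m creep '{"claw":[0.5,0.5,0.5],"dp":[[0,0,0.1],[0,0,0.2],[0,0,0.2]],"roll":[0,0,0]}'
python3 -m creep '{"claw":[0.5,0.5,0.5],"dp":[[0,0,0.1],[0,0,0.2],[0,0,0.2]],"roll":[0,0,0]}'
```

```text
t: 15.8
tcp_pos: [0.5451, 0.2701, 0.159]
tool_rot: [0.189, 0.982, -0.0, -0.0]
force: [1.2, 1.1, 0.8]
finger_gap: 0.112
t: 16.1
tcp_pos: [0.5452, 0.2701, 0.157]
tool_rot: [0.189, 0.982, 0.0, -0.0]
force: [1.5, -0.2, 1.5]
finger_gap: 0.116
t: 16.4
tcp_pos: [0.5452, 0.2701, 0.1552]
tool_rot: [0.189, 0.982, 0.0, 0.0]
force: [0.9, -0.5, 2.7]
finger_gap: 0.111
```

```bash
python3 -m creep '{"claw":[0.5,0.5],"dp":[[0,0,0.1],[0,0,0.1]],"roll":[0,0]}'
python3 -m creep '{"claw":[0.5,0.5],"dp":[[0,0,0.1],[0,0,0.1]],"roll":[0,0]}'
```

```text
t: 16.6
tcp_pos: [0.5453, 0.2701, 0.1551]
tool_rot: [0.189, 0.982, 0.0, 0.0]
force: [-0.2, -0.6, 7.7]
finger_gap: 0.114
t: 16.8
tcp_pos: [0.5454, 0.2701, 0.1549]
tool_rot: [0.189, 0.982, 0.0, 0.0]
force: [-1.1, -0.3, 12.5]
finger_gap: 0.114
```

The force jumped from 1–2 N to 12.5 N while the TCP stood still at 0.155, so this is a hard stop at about 34 mm. I hold for a moment to confirm, and check the tube has not slid in the grip.

```bash
python3 -m creep '{"claw":[0.5,0.5],"dp":[[0,0,0],[0,0,0]],"roll":[0,0]}'
python3 -c "
from h import *
s=imaging.snapshot('wrist');save(s,'w12');tubefit(s)
W=world(s);im=s['image'].astype(int);m=(im[...,2]>im[...,0]+15)&(np.hypot(W[...,0]-.545,W[...,1]-.27)<.02);print(np.nanpercentile(W[m][:,2],[50,90,98]),manip.sense()['tcp_pos'],manip.sense()['force'])"
```

```text
t: 17.0
tcp_pos: [0.5455, 0.2701, 0.1549]
tool_rot: [0.189, 0.982, 0.0, 0.001]
force: [-1.0, -1.6, 11.5]
finger_gap: 0.117
3604 axis at tcp mm [ 0.73 -1.4 ] tilt [0.0051 0.0001] rms 0.81 foot w [0.5439 0.2692 0.062 ] zmax tool 0.06907180410829551
[0.1577072  0.18147867 0.1825773 ] [0.54547985 0.27006709 0.15495328] [-0.54019329 -1.1672824  11.88038303]
```

The tube top dropped 12.0 mm and so did the TCP, so there was no slip and the tube is on the solid stop. Release and rise.

```bash
python3 -m creep '{"claw":[2,3,4,4,4],"dp":[[0,0,0],[0,0,0],[0,0,0],[0,0,0],[0,0,0]],"roll":[0,0,0,0,0]}'
python3 -c "
from h import *
s=imaging.snapshot('wrist');save(s,'w13')
W=world(s);im=s['image'].astype(int);m=(im[...,2]>im[...,0]+15)&(np.hypot(W[...,0]-.545,W[...,1]-.27)<.02);print(np.nanpercentile(W[m][:,2],[50,90,98]),manip.sense()['tcp_pos'],manip.sense()['force'])"
```

```text
t: 17.55
tcp_pos: [0.5449, 0.27, 0.1528]
tool_rot: [0.189, 0.982, -0.0, -0.001]
force: [0.1, 0.4, -0.5]
finger_gap: 0.469
[0.15902218 0.18313959 0.1844326 ] [0.54498687 0.2700264  0.1529121 ] [ 0.06697362 -0.02845729  0.74457908]
```

View pics/w13.png

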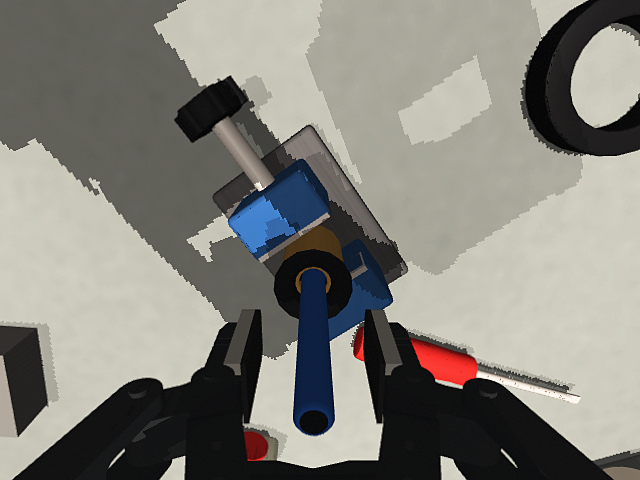

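The tube's top reads 1.8 mm higher after release (0.1844 vs 0.1826). The opening pads may have pulled it up, so I rise, close the jaws, measure, and press on its top end.

```bash
python3 -m creep '{"claw":[4,4,4,4,0,0,0,0,0],"dp":[[0,0,-2],[0,0,-5],[0,0,-7.5],[0,0,-7.5],[0,0,-7.5],[0,0,-7.5],[0,0,-7.5],[0,0,-7.5],[0,0,-7.5]],"roll":[0,0,0,0,0,0,0,0,0]}' 40
cat >> h.py <<'E'
def toptube():
    s=imaging.snapshot("wrist"); W=world(s);im=s['image'].astype(int)
    m=(im[...,2]>im[...,0]+15)&(np.hypot(W[...,0]-.5441,W[...,1]-.2691)<.02)&(W[...,2]>.1)
    P=W[m]; t=np.percentile(P[:,2],99); Q=P[P[:,2]>t-.0015]
    rim=W[(np.hypot(W[...,0]-.5441,W[...,1]-.2691)<.02)&(abs(W[...,2]-.096)<.003)]
    print("top",t,np.median(Q[:,2]),len(Q),cv2.minEnclosingCircle((Q[:,:2]*1000).astype(np.float32)),"rim z",np.median(rim[:,2]) if len(rim) else None)
    return s
E
python3 -c "
from h import *
s=toptube();save(s,'w14');st=manip.sense();print(st['tcp_pos'],st['force'],st['finger_gap'],rel([.5442,.2691,.2]))"
```

```text
t: 18.5
tcp_pos: [0.5449, 0.27, 0.2275]
tool_rot: [0.189, 0.982, -0.0, -0.001]
force: [-0.4, -0.2, 0.5]
finger_gap: 0.003
top 0.1848211117572784 0.1840523198990205 164 ((543.696044921875, 269.43914794921875), 5.851062297821045) rim z 0.09616520055623215
[0.5450424  0.27002045 0.22775835] [0.6943017  0.08874537 0.34542889] 0.0019306979478563907 [ 0.04 -0.12  2.78]
```

View pics/w14.png

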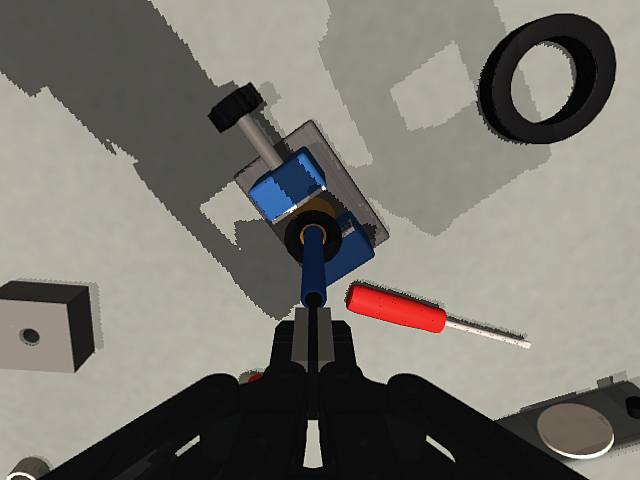

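The tube stands straight with its top end at pixel (314,298), z = 0.184, about 24 mm below the shut fingertips. I press down on it gently.

```bash
python3 -m creep '{"claw":[0,0,0,0],"dp":[[0.07,0,1],[0.07,0,1.9],[0.07,0,2.1],[0.07,0,2.1]],"roll":[0,0,0,0]}'
python3 -m creep '{"claw":[0,0,0],"dp":[[0,0,0.1],[0,0,0.2],[0,0,0.2]],"roll":[0,0,0]}'
python3 -m creep '{"claw":[0,0],"dp":[[0,0,0.1],[0,0,0.1]],"roll":[0,0]}'
python3 -m creep '{"claw":[0,0],"dp":[[0,0,0.1],[0,0,0.1]],"roll":[0,0]}'
```

```text
t: 18.95
tcp_pos: [0.544, 0.2702, 0.2062]
tool_rot: [0.189, 0.982, -0.0, -0.001]
force: [-0.1, 0.0, 0.3]
finger_gap: -0.001
t: 19.25
tcp_pos: [0.5447, 0.2704, 0.2054]
tool_rot: [0.189, 0.982, 0.0, 0.0]
force: [0.1, -0.1, -0.2]
finger_gap: -0.0
t: 19.45
tcp_pos: [0.5445, 0.2703, 0.2043]
tool_rot: [0.189, 0.982, 0.0, 0.0]
force: [-0.1, 0.8, 0.5]
finger_gap: -0.002
t: 19.65
tcp_pos: [0.5445, 0.2703, 0.2032]
tool_rot: [0.189, 0.982, -0.0, -0.0]
force: [0.6, 0.8, 0.1]
finger_gap: -0.002
```

```bash
python3 -m creep '{"claw":[0,0],"dp":[[0,0,0.1],[0,0,0.1]],"roll":[0,0]}'
python3 -m creep '{"claw":[0,0],"dp":[[0,0,0.1],[0,0,0.1]],"roll":[0,0]}'
python3 -m creep '{"claw":[0,0],"dp":[[0,0,0.1],[0,0,0.1]],"roll":[0,0]}'
```

```text
t: 19.85
tcp_pos: [0.5448, 0.2704, 0.2026]
tool_rot: [0.189, 0.982, 0.0, 0.0]
force: [0.4, 0.8, 0.5]
finger_gap: -0.002
t: 20.05
tcp_pos: [0.545, 0.2705, 0.2018]
tool_rot: [0.189, 0.982, 0.0, 0.001]
force: [0.7, -0.2, 3.5]
finger_gap: 0.002
t: 20.25
tcp_pos: [0.5453, 0.2706, 0.2012]
tool_rot: [0.189, 0.982, 0.0, 0.001]
force: [-0.3, 1.1, 6.2]
finger_gap: 0.003
```

```bash
python3 -m creep '{"claw":[0,0],"dp":[[0,0,0.1],[0,0,0.1]],"roll":[0,0]}'
python3 -m creep '{"claw":[0,0],"dp":[[0,0,0.1],[0,0,0.1]],"roll":[0,0]}'
```

```text
t: 20.45
tcp_pos: [0.5459, 0.2707, 0.2011]
tool_rot: [0.189, 0.982, 0.001, 0.002]
force: [0.7, 0.4, 9.6]
finger_gap: 0.002
t: 20.65
tcp_pos: [0.5465, 0.2709, 0.2009]
tool_rot: [0.189, 0.982, 0.001, 0.003]
force: [-0.5, -0.1, 11.1]
finger_gap: -0.002
```

The top was pushed from about 0.1833 to about 0.182, then the motion stalled at 11 N, so it is back on the stop. I back off and check.

```bash
python3 -m creep '{"claw":[0,0,0,0,0,0,0],"dp":[[0,0,-0.3],[0,0,-0.8],[0,0,-2],[0,0,-3.1],[0,0,-3.1],[0,0,-3.1],[0,0,-3.1]],"roll":[0,0,0,0,0,0,0]}'
python3 -c "
from h import *
s=toptube();s=toptube();save(s,'w15');st=manip.sense();print(st['tcp_pos'],st['force'])
W=world(s)
im=s['image'].astype(int);m=(im[...,2]>im[...,0]+15)&(np.hypot(W[...,0]-.5441,W[...,1]-.2691)<.02)&(W[...,2]>.1)
P=W[m]
for lo,hi in((.1,.12),(.12,.14),(.14,.16),(.16,.18)):
    Q=P[(P[:,2]>lo)&(P[:,2]<hi)];print(Q.mean(0).round(4))
t=imaging.snapshot('top');save(t,'t15');c=imaging.snapshot('scene');save(c,'s15')"
```

```text
t: 21.35
tcp_pos: [0.5442, 0.2703, 0.229]
tool_rot: [0.189, 0.982, -0.0, -0.0]
force: [-0.8, -0.0, 0.3]
finger_gap: 0.001
top 0.18354456068338337 0.18287048808904277 151 ((544.4371337890625, 269.63037109375), 5.8796491622924805) rim z 0.09611986122110905
top 0.18348403488558254 0.18276612394596942 152 ((544.7344360351562, 269.7783203125), 5.922084808349609) rim z 0.09616634303040154
[0.54420641 0.27023852 0.22878925] [ 0.69223201 -0.01813065 -0.90366302]
[0.54   0.2711 0.1106]
[0.5403 0.271  0.1303]
[0.5405 0.271  0.1504]
[0.5408 0.2711 0.1705]
```

View pics/w15.png

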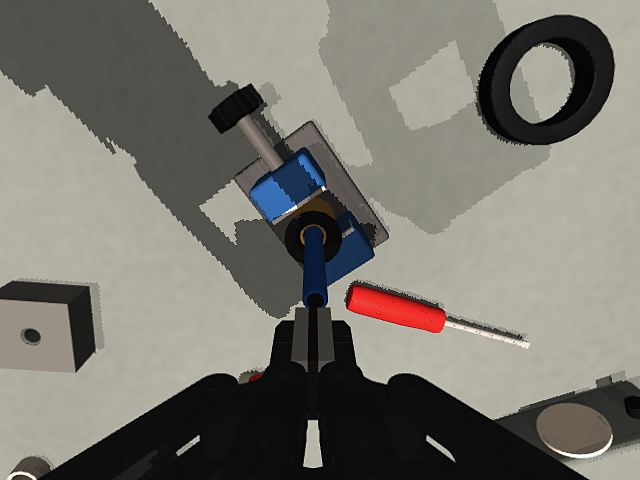

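View pics/s15.png

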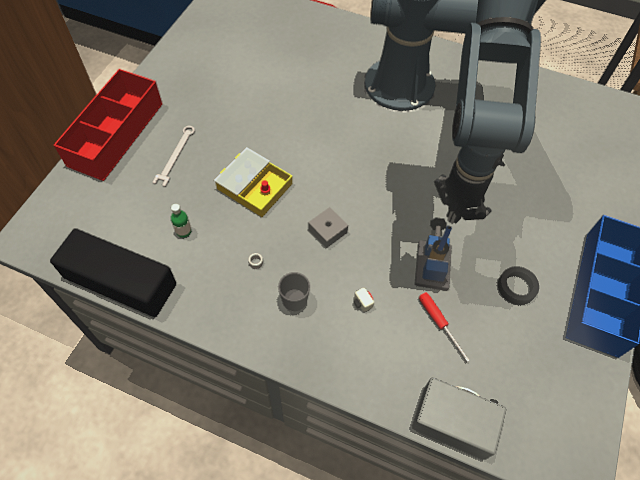

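The top dropped 1.25 mm to 0.1828, while the felt home position gives about 0.182. The margin to the 1 mm tolerance is thin, so I make one firmer press, still well under 30 N.

```bash
python3 -m creep '{"claw":[0,0,0,0,0,0],"dp":[[0.05,0,1],[0.05,0,2.2],[0.05,0,2.5],[0.05,0,2.6],[0.05,0,2.7],[0.05,0,2.7]],"roll":[0,0,0,0,0,0]}'
python3 -m creep '{"claw":[0,0],"dp":[[0,0,0.1],[0,0,0.1]],"roll":[0,0]}'
python3 -m creep '{"claw":[0,0],"dp":[[0,0,0.1],[0,0,0.1]],"roll":[0,0]}'
```

```text
t: 22.15
tcp_pos: [0.5443, 0.2706, 0.2024]
tool_rot: [0.189, 0.982, 0.0, 0.0]
force: [0.6, -0.8, 0.2]
finger_gap: -0.001
t: 22.35
tcp_pos: [0.5443, 0.2706, 0.2017]
tool_rot: [0.189, 0.982, 0.0, 0.0]
force: [-0.3, 0.2, -0.0]
finger_gap: 0.001
t: 22.55
tcp_pos: [0.5448, 0.2707, 0.2014]
tool_rot: [0.189, 0.982, 0.0, 0.001]
force: [-0.1, -0.0, 4.5]
finger_gap: 0.001
```

```bash
python3 -m creep '{"claw":[0,0],"dp":[[0,0,0.1],[0,0,0.1]],"roll":[0,0]}'
python3 -m creep '{"claw":[0,0],"dp":[[0,0,0.1],[0,0,0.1]],"roll":[0,0]}'
python3 -m creep '{"claw":[0,0],"dp":[[0,0,0.1],[0,0,0.1]],"roll":[0,0]}'
```

```text
t: 22.75
tcp_pos: [0.5454, 0.2709, 0.2012]
tool_rot: [0.189, 0.982, 0.001, 0.002]
force: [-0.3, -0.1, 7.9]
finger_gap: 0.003
t: 22.95
tcp_pos: [0.5461, 0.2711, 0.201]
tool_rot: [0.189, 0.982, 0.001, 0.003]
force: [-0.3, -0.5, 11.1]
finger_gap: 0.0
t: 23.15
tcp_pos: [0.5468, 0.2713, 0.2008]
tool_rot: [0.189, 0.982, 0.002, 0.004]
force: [-0.5, -0.6, 13.2]
finger_gap: -0.001
```

This time the force rose linearly to 13 N right from contact, with no sliding, so the tube was already home. Back off, final check and hand in.

```bash
python3 -m creep '{"claw":[0,0,0,0,0,0,0],"dp":[[0,0,-0.4],[0,0,-0.8],[0,0,-2],[0,0,-4],[0,0,-6],[0,0,-6],[0,0,-6]],"roll":[0,0,0,0,0,0,0]}'
python3 -c "
from h import *
s=toptube();save(s,'w16');st=manip.sense();print(st['t'],st['tcp_pos'],st['force'])
for n in('scene','top'):
    t=imaging.snapshot(n);W=world(t);im=t['image'].astype(int)
    m=(im[...,0]>100)&(im[...,1]<70)&(im[...,2]<70)&(np.hypot(W[...,0]-.51,W[...,1]+.195)<.06);print(n,m.sum(),W[m].mean(0),W[m].max(0))
save(t,'t16')"
```

```text
t: 23.85
tcp_pos: [0.5439, 0.2705, 0.2574]
tool_rot: [0.189, 0.982, 0.0, 0.0]
force: [0.7, -0.3, 0.8]
finger_gap: 0.001
top 0.1837752074567647 0.1829607988508678 127 ((546.269287109375, 269.8002014160156), 5.749472618103027) rim z 0.09614519389086484
23.9 [0.54344291 0.2703617  0.25655113] [ 0.24688875 -0.07948155  0.42795198]
scene 65 [ 0.51346185 -0.1933278   0.02594789] [ 0.52517752 -0.18307569  0.04518995]
top 74 [ 0.50681186 -0.19214363  0.02628213] [ 0.52003824 -0.18300959  0.0481971 ]
```

View pics/w16.png

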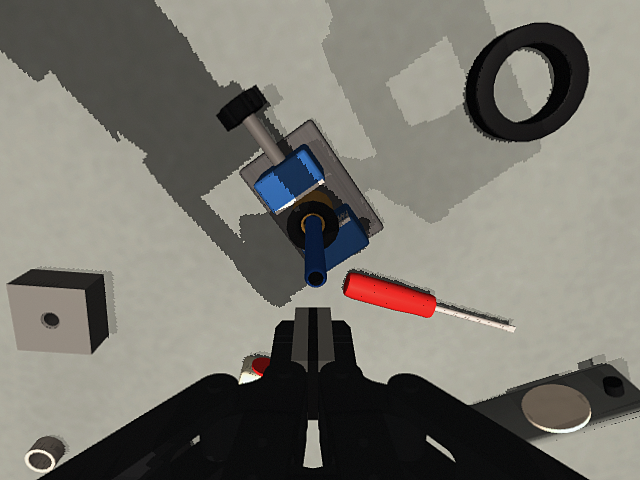

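View pics/t16.png

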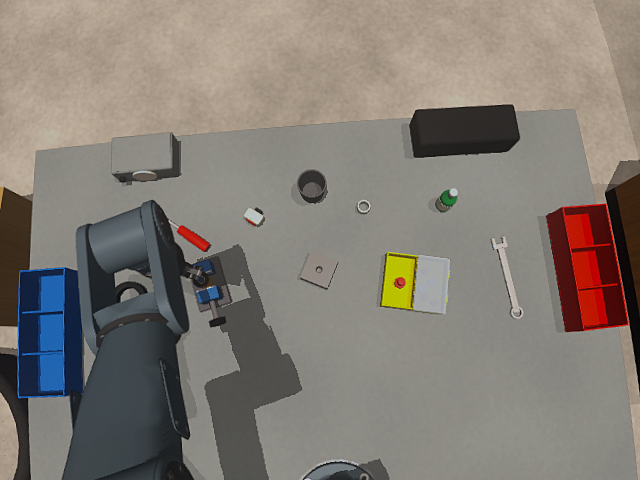

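```bash
python3 -c "
from h import *
s=imaging.snapshot('wrist');W=world(s);im=s['image'].astype(int)
m=(im[...,2]>im[...,0]+15)&(np.hypot(W[...,0]-.545,W[...,1]-.27)<.02);print('p98',np.nanpercentile(W[m][:,2],[90,98]))
P=W[m&(W[...,2]>.1)&(W[...,2]<.181)]
def f(p):
    d=np.array([p[2],p[3],1]);d/=np.linalg.norm(d);return np.linalg.norm(np.cross(P-np.array([p[0],p[1],.062]),d),axis=1)-.006
r=least_squares(f,[.544,.269,0,0],loss='soft_l1',f_scale=.0005);print('foot xy, lean',r.x.round(4),np.sqrt(np.mean(r.fun**2)))
"
```

```text
p98 [0.18247909 0.18341463]
foot xy, lean [0.5438 0.2693 0.0243 0.0029] 0.00018659451288071782
```

The lean is 0.024 rad and the foot is 0.3 mm off the axis, both fine. The vision height is 0.1834, against 0.1826 when it was felt home. The criterion is 1 mm, so I settle this with a light regrip and push, which also straightens the tube, and compare from the same viewpoint.

```bash
python3 -m creep '{"claw":[4,4,4,4,4,4,4],"dp":[[0,0,0],[0,0,0],[0,0,4],[0,0,8],[0,0,10],[0,0,10.1],[0,0,10.1]],"roll":[0,0,0,0,0,0,0]}' 30
python3 -c "
from h import *
s=imaging.snapshot('wrist');W=world(s);im=s['image'].astype(int);st=manip.sense()
m=(im[...,2]>im[...,0]+15)&(np.hypot(W[...,0]-.545,W[...,1]-.27)<.02);print('p98 open',np.nanpercentile(W[m][:,2],[50,90,98]),st['tcp_pos'],st['force'])"
python3 -m creep '{"claw":[0.5,0.5,0.5,0.5,0.5],"dp":[[0,0,0],[0,0,0],[0,0,0],[0,0,0],[0,0,0]],"roll":[0,0,0,0,0]}' 30
python3 -c "
from h import *
s=imaging.snapshot('wrist');W=world(s);im=s['image'].astype(int);st=manip.sense()
m=(im[...,2]>im[...,0]+15)&(np.hypot(W[...,0]-.545,W[...,1]-.27)<.02);print('p98 gripped',np.nanpercentile(W[m][:,2],[50,90,98]),st['tcp_pos'],st['force'])"
```

```text
t: 24.75
tcp_pos: [0.5443, 0.2706, 0.1563]
tool_rot: [0.189, 0.982, -0.0, -0.0]
force: [-0.8, 0.3, -0.2]
finger_gap: 0.468
p98 open [0.1572533  0.18195226 0.18325105] [0.54502213 0.27082713 0.15728773] [0.26416516 0.76804032 0.30601937]
t: 25.3
tcp_pos: [0.5449, 0.2707, 0.1575]
tool_rot: [0.189, 0.982, 0.001, 0.001]
force: [0.4, -0.2, 5.8]
finger_gap: 0.128
p98 gripped [0.15712964 0.18158767 0.18276988] [0.54493047 0.27070951 0.1575079 ] [-0.81064856 -0.96807518  6.30230785]
```

When gripped, the reading is 0.18277, the same as the felt-home reading (0.1826). I push lightly to check for remaining travel, then let go while following downward so the pads don't lift it.

```bash
python3 -m creep '{"claw":[0.5,0.5,0.5],"dp":[[0,0,0.1],[0,0,0.2],[0,0,0.2]],"roll":[0,0,0]}' 30
python3 -c "
from h import *
s=imaging.snapshot('wrist');W=world(s);im=s['image'].astype(int);st=manip.sense()
m=(im[...,2]>im[...,0]+15)&(np.hypot(W[...,0]-.545,W[...,1]-.27)<.02);print('p98 pushed',np.nanpercentile(W[m][:,2],[50,90,98]),st['tcp_pos'],st['force'])"
python3 -m creep '{"claw":[1.1,1.3,1.6,2.2,3,4,4,4],"dp":[[0,0,0.2],[0,0,0.3],[0,0,0.3],[0,0,0.3],[0,0,0.3],[0,0,0.3],[0,0,0.3],[0,0,0.3]],"roll":[0,0,0,0,0,0,0,0]}' 20
python3 -c "
from h import *
s=imaging.snapshot('wrist');W=world(s);im=s['image'].astype(int);st=manip.sense()
m=(im[...,2]>im[...,0]+15)&(np.hypot(W[...,0]-.545,W[...,1]-.27)<.02);print('p98 open',np.nanpercentile(W[m][:,2],[50,90,98]),st['tcp_pos'],st['force'])"
```

```text
t: 25.65
tcp_pos: [0.5454, 0.2707, 0.1571]
tool_rot: [0.189, 0.982, 0.001, 0.002]
force: [-1.7, -1.1, 13.9]
finger_gap: 0.132
p98 pushed [0.15658913 0.18121097 0.18242705] [0.54540052 0.27071079 0.15713473] [-0.81375249 -1.56697484 13.27932036]
t: 26.5
tcp_pos: [0.544, 0.2705, 0.1511]
tool_rot: [0.189, 0.982, -0.0, -0.0]
force: [-0.3, -1.5, -0.1]
finger_gap: 0.47
p98 open [0.16206682 0.18650822 0.18781889] [0.54405967 0.27053063 0.151174  ] [ 1.11425846 -0.17388143 -0.52177186]
```

The slow opening pulled the tube up about 5 mm, so it is the pad swing that lifts it. Release has to finish with a press on the top end. I rise, close and press again, this time offsetting the arm's sideways give.

```bash
python3 -m creep '{"claw":[4,4,4,4,0,0,0,0,0],"dp":[[0,0,-2],[0,0,-5],[0,0,-7.7],[0,0,-7.7],[0,0,-7.7],[0,0,-7.7],[0,0,-7.7],[0,0,-7.7],[0,0,-7.7]],"roll":[0,0,0,0,0,0,0,0,0]}' 40
python3 -c "
from h import *
s=toptube();save(s,'w17');st=manip.sense();print(st['tcp_pos'],st['force'],st['finger_gap'],tubefit(s))"
```

```text
t: 27.45
tcp_pos: [0.5438, 0.2705, 0.2275]
tool_rot: [0.189, 0.982, -0.0, -0.001]
force: [-0.5, -0.6, -0.2]
finger_gap: 0.0
top 0.18810001196877033 0.18725999041385197 143 ((542.8319091796875, 267.10845947265625), 5.714991092681885) rim z 0.09610450845942312
1023 axis at tcp mm [-1.88 -4.99] tilt [0.0098 0.0302] rms 0.47 foot w [0.5439 0.2681 0.1347] zmax tool 0.0859717314207757
[0.54387671 0.27048528 0.22770616] [0.82842409 0.42206041 0.4646743 ] 0.0013888477843249046 [0.54386428 0.26808114 0.13470679]
```

View pics/w17.png

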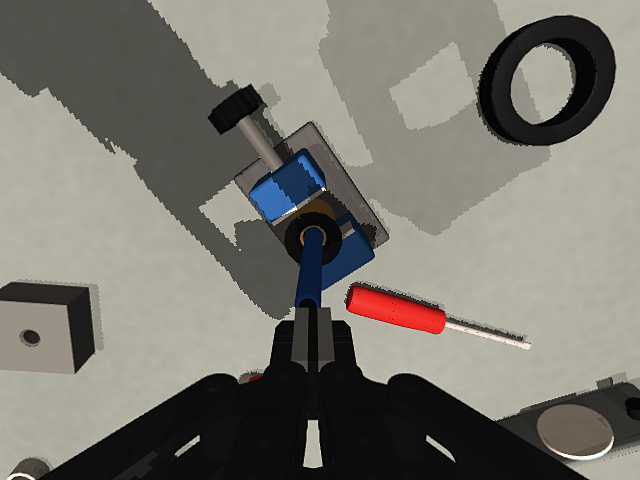

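The tube now leans a little, with its top at pixel (308,303), z = 0.187. I press it down.

```bash
python3 -m creep '{"claw":[0,0,0,0,0],"dp":[[0,-0.05,1],[0,-0.05,1.8],[0,-0.05,2],[0,-0.05,2.1],[0,-0.05,2.1]],"roll":[0,0,0,0,0]}'
python3 -m creep '{"claw":[0,0,0],"dp":[[0,0,0.1],[0.03,-0.02,0.2],[0.03,-0.02,0.2]],"roll":[0,0,0]}'
python3 -m creep '{"claw":[0,0],"dp":[[0.03,-0.03,0.1],[0.03,-0.03,0.1]],"roll":[0,0]}'
python3 -m creep '{"claw":[0,0],"dp":[[0.03,-0.03,0.1],[0.03,-0.03,0.1]],"roll":[0,0]}'
```

```text
t: 28.0
tcp_pos: [0.5439, 0.2701, 0.207]
tool_rot: [0.189, 0.982, -0.0, -0.0]
force: [-0.2, 0.6, -0.0]
finger_gap: 0.004
t: 28.3
tcp_pos: [0.544, 0.2701, 0.2059]
tool_rot: [0.189, 0.982, 0.0, 0.001]
force: [-0.3, -0.1, 2.2]
finger_gap: 0.001
t: 28.5
tcp_pos: [0.5435, 0.2699, 0.2048]
tool_rot: [0.189, 0.982, 0.0, 0.0]
force: [0.4, 0.3, 4.0]
finger_gap: -0.002
t: 28.7
tcp_pos: [0.5427, 0.2696, 0.2033]
tool_rot: [0.189, 0.982, 0.0, 0.0]
force: [0.9, -0.2, 2.2]
finger_gap: 0.002
```

```bash
python3 -m creep '{"claw":[0,0],"dp":[[-0.04,0.02,0.1],[-0.04,0.02,0.1]],"roll":[0,0]}'
python3 -m creep '{"claw":[0,0],"dp":[[0,0,0.1],[0,0,0.1]],"roll":[0,0]}'
python3 -m creep '{"claw":[0,0],"dp":[[0.04,-0.03,0.1],[0.04,-0.03,0.1]],"roll":[0,0]}'
```

```text
t: 28.9
tcp_pos: [0.5432, 0.2697, 0.2021]
tool_rot: [0.189, 0.982, -0.0, -0.0]
force: [-0.4, -0.2, 3.5]
finger_gap: -0.002
t: 29.1
tcp_pos: [0.5433, 0.2697, 0.2013]
tool_rot: [0.189, 0.982, 0.0, 0.0]
force: [-0.1, 0.2, 4.1]
finger_gap: 0.001
t: 29.3
tcp_pos: [0.5434, 0.2698, 0.2012]
tool_rot: [0.189, 0.982, 0.0, 0.001]
force: [0.5, 0.3, 8.0]
finger_gap: 0.001
```

It stalls at the same height again (TCP 0.2012). I firm up to about 15 N.

```bash
python3 -m creep '{"claw":[0,0],"dp":[[0.05,-0.04,0.1],[0.05,-0.04,0.1]],"roll":[0,0]}'
python3 -m creep '{"claw":[0,0],"dp":[[0.05,-0.04,0.1],[0.05,-0.04,0.1]],"roll":[0,0]}'
python3 -m creep '{"claw":[0,0,0,0,0,0],"dp":[[-0.05,0.04,-0.1],[-0.1,0.08,-0.2],[-0.1,0.08,-0.6],[-0.1,0.08,-3],[-0.1,0.08,-3.2],[-0.1,0.08,-3.2]],"roll":[0,0,0,0,0,0]}'
python3 -c "
from h import *
s=toptube();save(s,'w18');st=manip.sense();print(st['tcp_pos'],st['force'])
W=world(s);im=s['image'].astype(int)
m=(im[...,2]>im[...,0]+15)&(np.hypot(W[...,0]-.545,W[...,1]-.27)<.02);print('p98',np.nanpercentile(W[m][:,2],[90,98]))
P=W[m&(W[...,2]>.1)&(W[...,2]<.181)]
def f(p):
    d=np.array([p[2],p[3],1]);d/=np.linalg.norm(d);return np.linalg.norm(np.cross(P-np.array([p[0],p[1],.062]),d),axis=1)-.006
r=least_squares(f,[.544,.269,0,0],loss='soft_l1',f_scale=.0005);print('foot xy, lean',r.x.round(4))
"
```

```text
t: 29.5
tcp_pos: [0.5435, 0.2698, 0.201]
tool_rot: [0.189, 0.982, 0.001, 0.002]
force: [-0.1, 0.1, 10.3]
finger_gap: 0.001
t: 29.7
tcp_pos: [0.5435, 0.2698, 0.2009]
tool_rot: [0.189, 0.982, 0.001, 0.003]
force: [0.1, -0.3, 12.7]
finger_gap: 0.001
t: 30.3
tcp_pos: [0.5426, 0.2696, 0.2301]
tool_rot: [0.189, 0.982, -0.0, 0.0]
force: [-0.1, -1.3, -0.9]
finger_gap: 0.005
top 0.18361943889466859 0.18280321489811482 169 ((541.8406372070312, 266.5049743652344), 5.851674556732178) rim z 0.09612163672618765
[0.54211644 0.26939087 0.22943354] [ 0.37685625 -0.65609192 -0.27045924]
p98 [0.18232244 0.18339948]
foot xy, lean [ 0.5446  0.2697 -0.0196 -0.03  ]
```

View pics/w18.png

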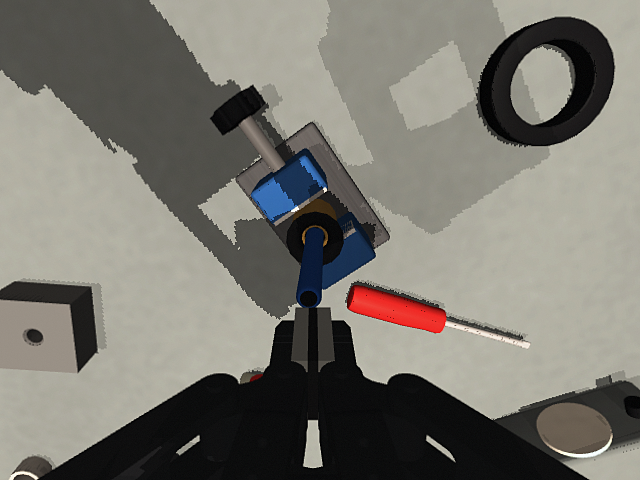

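The tube top is at pixel (309,298), z = 0.1828, with a lean of 0.036 rad and the foot 0.8 mm off the axis. It stopped at the same height as before after starting 5 mm higher, so this is the solid stop. The hand is clear, so I hand in.

```bash
python3 -c "
from h import *
print(manip.sense()['t'],workorder.sign_off())"
```

```text
the job is handed in; nothing more can be done
30.35 None
```

The dust plug is in the organiser's open compartment and the tube is home in the connector and released. I handed the job in at 30.4 s; no verdict was reported.

- **Plug:** It stands in the open compartment at about (0.508, -0.194), with its middle about 24 mm above the chest top (limit 34 mm).
- **Finding the stop:** I pushed the tube past the seal, where I read about 4 N, less than the 6–14 N you gave. The drag after that was 1–3 N. A hard stop came at about 34 mm depth, where the TCP stalled while the force rose to 12.5 N. The highest force I read was about 14 N.
- **Lifting on release:** The opening pads pulled the tube up by 1–2 mm. My later regrip and slow release pulled it up by about 5 mm. Both times I pressed it home again with the shut fingertips on its top end. Each press stalled at the same TCP height, 0.201 m, and the last one reached 12.7 N.
- **Last checks:**
  - The foot is about 0.8 mm off the bore axis (limit 4 mm) and the tube leans about 0.036 rad (limit 0.1).
  - The hand is clear of the tube.
  - The other objects look unmoved in the scene and top pictures; I judged this by eye and did not measure it.
- **Disagreement:** The camera put the tube top 0.6–0.8 mm higher than when it was felt on the stop. That is within camera noise and the effect of the lean, but the 1 mm seat tolerance rests mainly on the repeated stall height.

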